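# Open the pressure cap of the counter sprayer

### The job

Open the steel cleaning sprayer on the shop counter: without pressing, gently turn its red cap anticlockwise until you feel it come up against the first stop, keep it there a moment, then press it down and turn it on past the stop until it comes free. Do not force the cap against the stop and do not ram it down. Lift it off and set it down gently, standing upright on its stem inside the blue tray, let go of it, and leave the milk bottle, the jar and the tub where they are.

Things in the scene. Friction and masses are not known exactly. Their poses are not given: they have to be found in the camera images.
- tank: Squat brushed-steel sprayer tank with a blue band, black foot and brass filler neck, fixed to the counter: 150 mm across (foot 164), steel shoulder up to 120 mm, neck 72 mm across with its rim 150 mm above the counter. Origin: centre of its underside; z up on the neck's axis; x: the direction of the cap's x axis (its grip bar) when the cap is fully closed.
- neck (a point): Centre of the neck's rim, axes as the tank's. Cap angles count anticlockwise from above from fully closed (tank x). The cap starts at 0 to 10 degrees. From 68 degrees on its two lugs lie in open notches and it can rise; 75 is the middle; a hard end wall comes at about 81. Between the stop and 68 degrees it can pass only while pressed down 5.5 to 9 mm.
- collar: Dark steel ring, 75 mm across, round the foot of the neck; it carries the first stop, a tooth hidden inside the neck. The tooth halts the unpressed cap somewhere between 16 and 43 degrees, differently each time, so it must be felt; it bears at most 18 N. Origin and axes: same as the tank's (on the counter, on the neck's axis). Does not move.
- plunger: Hidden sprung valve plunger on the neck's axis under the cap's stem, 16 mm across. Pushes the cap up with 6 N when closed and 0.7 N more per mm pressed down (11 N at 7 mm; hard bottom at 10 mm). In the notches it lifts the cap up to 4 mm above its closed height by itself. Origin: centre of its top face.
- cap: Loose red cap, about 0.14 kg, 62 mm high: black stem 40 mm across with two lugs at its foot (along x, 58 mm over the ends); red disc 82 mm across, its top 31 mm above the foot; on it a grip bar 60 mm long (x), 16 wide (y), 31 high, white mark at its +x end. Origin: centre of the stem's foot, z up; 140 mm above the counter when closed. Comes off straight up, 12 mm to clear.
- cap_grip (a point): Point on the cap's axis in the grip bar, 49 mm above the stem's foot, 18 mm above the disc, 13 mm below the bar's top: a good height to pinch the bar. Axes as the cap's.
- tray: Flat blue open tray, fixed to the counter, 150 x 150 mm outside, walls 5 mm thick and 14 mm high, floor 5 mm thick. Origin: centre of its underside.
- milk: White milk bottle with a blue cap, 72 mm across, 200 mm high, standing loose. Origin: centre of its underside.
- jar: Amber jar, 64 mm across, 75 mm high, standing loose. Origin: centre of its underside.
- tub: Yellow butter tub, 110 x 80 x 50 mm, lying loose. Origin: centre of its underside.
Not all that is in view belongs to the job. Of the things that look like the cap, the middle-sized one is meant.

How it is judged:
By the outcome, as a careful person would: the job done as asked, in the order asked, and still so for the second after the job is handed in, with the robot touching nothing.
It also fails if it takes over 61 s, if anything falls off the work surface, if the arm or the gripper's body presses on something with over 40 N, if the wrist force passes 120 N, or if a joint passes its speed limit or range.

### The arm

A 6-joint arm with a two-finger parallel gripper is mounted at the origin on the work surface. World frame = base frame: x ahead of the robot, y to its left, z up, the work surface at z = 0. Lengths are in m, angles in rad, forces in N, time in s.
With the tool pointing down it reaches from about 0.275 to 0.725 m from the base axis. Payload 5.6 kg.
Tool frame: the origin (TCP) lies where the fingers leave the gripper's body, on its centre line; the fingertips stand 73 mm ahead of it and the grasp point (between the pads) lies 54 mm ahead of it (tcp_to_tips is the distance from the TCP to the fingertips, in m); z points along the fingers, y is the direction in which the jaws open and shut (so a half turn about z gives the same grasp; the last joint's range is limited). The gripper opens to 85 mm and grips with 20 to 120 N. Pads are 22 mm wide; open, the fingers measure 114 mm over their backs; the gripper's body (76 mm by 85 mm) begins 54 mm behind the grasp point. The pads swing forward as they close: fully open they stand 13 mm farther back than shut.
Start: joints at [-0.921, 0.255, 0.108, 0, -1.424, -0.285], TCP at [0.196, -0.514, 0.304] pointing down, gripper open.
Joint ranges: [-2.95, 2.95], [-1.21, 1.97], [-1.09, 1.5], [-2.87, 1.71], [-2.94, -0.07], [-3.05, 3.05]. Speed limits (rad/s): [2.57, 2.57, 3.14, 3.14, 3.14, 3.14].

### API

Orientations are given as a rotation vector (axis times angle).
In Python, from plant import observe, camera, job_done, tcp_to_tips gives the robot as it stands.
- The arm moves only by the tool play_rows, never from a script. Its argument "deltas" is a list of rows, each a list of 3 entries, a list of its own where there are three numbers: the shift along the world's x, y, z in units of 0.12 m (1.0 is 0.12 m), then the turn, a rotation vector about the world's x, y, z in units of 2 pi rad (1.0 is 2 pi rad), then the opening, from -1 (shut) to 1 (fully open). In form: [[[dx, dy, dz], [rx, ry, rz], grip], ...]. A call has 1 to 12 rows; each row shifts and turns the commanded pose from where the row before left it; what a row does not reach is not made up. A row lasts 1/12 s, in which the tool goes at most 41.7 mm and 7.16 degrees, less where a joint would pass 70% of its speed; a pose out of reach is approached as far as the arm can. A call with a number of a shift or a turn outside -1 to 1 is refused whole. A call with a gripper value outside its range is refused whole. The fingers move at their own pace and stop on an object; "squeeze" is the grip in N (left out, the last holds). Time passes only in rows, so rows that do not move let the fingers close. It gives the time, the measured TCP pose, the force and the opening at its end, in the units of the state.
- observe(): the state, without advancing time (a new reading comes with each control period).
- camera(name): name is "scene" or "top" or "wrist"; returns a dict with "pixels" (480x640x3 uint8, red, green, blue), "camera_matrix" (3x3 intrinsics, pixels), "k1" (the pictures are not rectified: a ray, as slopes to the right and down, at radius r is drawn at 1 + k1 r^2 times it, then the intrinsics apply), "eye" and "rotation" of the camera in the world; the wrist camera has in their place "mount" (4x4, takes a point from camera to tool coordinates, whose origin is the TCP and whose axes are the flange's). Camera axes: x right, y up, looking along -z (the intrinsics and any distortion apply to the point x, -y, -z); pixel columns grow to the right and rows downward; lengths in m; the calibration is good to about 2 mm. A picture is of the moment at which its call begins: read the wrist's pose just before it. There is no depth.
- job_done(): hands the job in, once; it reports no verdict.
The state is a dict: "clock": time; "joint_pos": joint angles; "qd": joint speeds; "joint_torque": joint torques, N m; "eef_pos": TCP position; "ee_rot": TCP orientation; "ft_force": force on the tool from outside, world axes, zero at the start; "torque": the same for the moment, N m; "grip_width": finger opening in m.
Only numpy, scipy, OpenCV 4.12 (cv2) and the standard library are available. Lean on these libraries where they do the work, as an engineer would, in place of code of your own. Each camera call takes 0.05 s, during which the arm holds its last target. There are 200 camera calls.

## Working session

There is one attempt and no reset: what is moved stays moved. The work goes in short steps, Python scripts to look and compute and a tool call to move; the robot and the scene stay as the last step left them, time stands still between calls to the robot, and variables do not carry over. Pictures are saved under pics/ and viewed, about 8 in all and at most 12, crops included, and the job is handed in when it is done.

Besides the shell and the picture viewer there is one more tool, called after "Call:" as name([rows], argument=value, ...), one row to a line, values as JSON. play_rows: Moves the arm, as the interface text tells. Its arguments: {"type":"object","properties":{"deltas":{"type":"array"},"squeeze":{"type":"number"}},"required":["deltas"]}

```bash
mkdir -p pics; ls; cat > h.py <<'E'
import numpy as np, cv2
from plant import observe, camera, job_done, tcp_to_tips
from scipy.spatial.transform import Rotation as R
def pose(c,st=None):
    if 'mount' in c:
        M=np.array(c['mount']); T=np.eye(4); T[:3,:3]=R.from_rotvec(st['ee_rot']).as_matrix(); T[:3,3]=st['eef_pos']
        W=T@M; return W[:3,3],W[:3,:3]
    return np.array(c['eye']),np.array(c['rotation'])
def ray(c,u,v,st=None):
    K=np.array(c['camera_matrix']); k=c['k1']
    p=cv2.undistortPoints(np.array([[[u,v]]],float),K,np.array([k,0,0,0.]))[0,0]
    e,Q=pose(c,st); return e,Q@np.array([p[0],-p[1],-1])
def at_z(c,u,v,z,st=None):
    e,d=ray(c,u,v,st); return e+d*(z-e[2])/d[2]
def proj(c,P,st=None):
    e,Q=pose(c,st); q=Q.T@(np.array(P)-e); x,y=q[0]/-q[2],-q[1]/-q[2]
    s=1+c['k1']*(x*x+y*y); K=np.array(c['camera_matrix']); return (K@[x*s,y*s,1])[:2]
def save(c,n): cv2.imwrite('pics/'+n,c['pixels'][:,:,::-1])
E
python3 - <<'E'
from h import *
import pickle
print(observe()); 
for n in('top','scene'):
    c=camera(n); save(c,n+'0.png'); pickle.dump(c,open(n+'.pkl','wb')); print({k:c[k] for k in c if k!='pixels'})
E
```

```text
pics
{'clock': 0.0, 'joint_pos': array([-9.21401875e-01,  2.55730929e-01,  1.07014479e-01, -4.72296675e-04,
       -1.42394201e+00, -2.84600016e-01]), 'qd': array([ 7.20407540e-04, -8.98557338e-04,  1.72192095e-03,  4.40555870e-04,
        7.50373872e-05,  1.73835757e-03]), 'joint_torque': array([ 2.88360416e-04, -3.86629665e+01,  2.37935776e+01,  5.36523566e+00,
       -6.21291241e-03, -6.88666489e-06]), 'eef_pos': array([ 0.19614063, -0.51344267,  0.30300847]), 'ee_rot': array([ 5.69661709e-01, -3.08908318e+00, -2.94179186e-03]), 'ft_force': array([ 0.29320686, -0.40667948,  0.16761127]), 'torque': array([-0.02419233,  0.00435366, -0.0516858 ]), 'grip_width': 0.08538756622271153}
{'camera_matrix': array([[618.19668251,   0.        , 323.14855926],
       [  0.        , 618.19668251, 238.7525121 ],
       [  0.        ,   0.        ,   1.        ]]), 'k1': -0.09360583214179898, 'eye': array([ 0.24169295, -0.05362855,  1.47110475]), 'rotation': array([ 0.17264474, -0.17362515, -1.6023994 ])}
{'camera_matrix': array([[561.5499003 ,   0.        , 313.67944665],
       [  0.        , 561.5499003 , 245.70060773],
       [  0.        ,   0.        ,   1.        ]]), 'k1': -0.07004390225223998, 'eye': array([ 0.82918494, -0.56606282,  1.11612227]), 'rotation': array([0.52867253, 0.14677425, 0.49026774])}
```

View pics/top0.png

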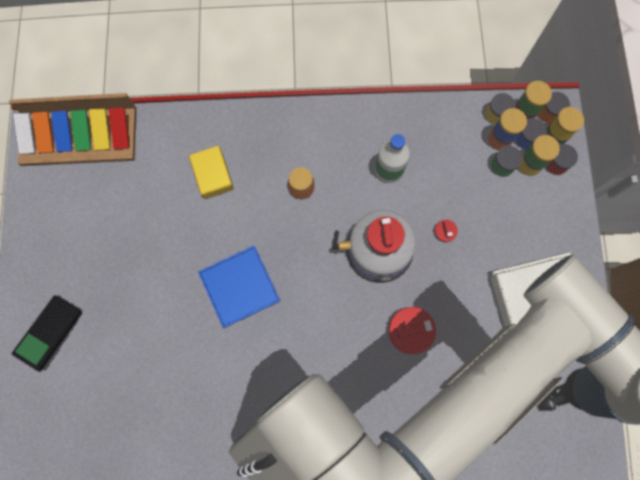

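View pics/scene0.png

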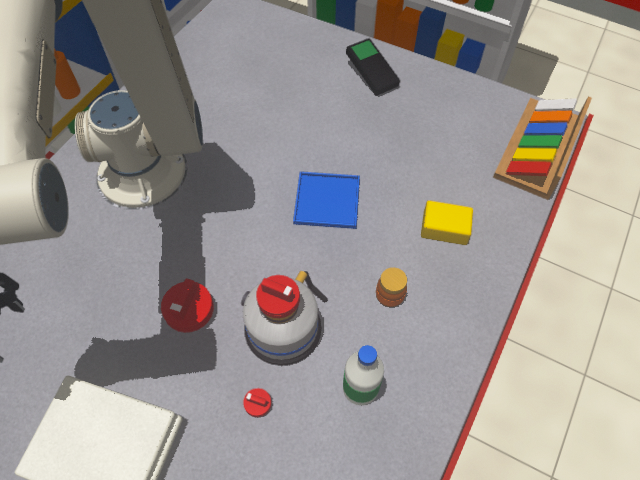

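The top view shows the tank with the red cap at about (385,235), white mark near (386,221), tray at (239,287), milk (393,157), jar (301,183), tub (211,171). Two decoy caps lie at (446,231) and (412,330).

```bash
sed -i "s/return np.array(c\['eye'\]),np.array(c\['rotation'\])/return np.array(c['eye']),R.from_rotvec(c['rotation']).as_matrix()/" h.py
python3 - <<'E'
from h import *
import pickle
t=pickle.load(open('top.pkl','rb'));s=pickle.load(open('scene.pkl','rb'))
a=cv2.resize(t['pixels'][200:290,335:435],None,fx=4,fy=4,interpolation=2) # 400x360
b=cv2.resize(s['pixels'][260:350,235:335],None,fx=4,fy=4,interpolation=2)
cv2.imwrite('pics/crop0.png',np.hstack([a,b])[:,:,::-1])
for n,c,u,v,z in [('tray','t',239,287,.014),('tray','s',328,200,.014),('cap disc','t',385,235.5,.171),('cap disc','s',278,296,.171),
 ('jar','t',302,177,.075),('tub','t',211,170,.05),('milk','t',398,141,.2)]:
    print(n,at_z({'t':t,'s':s}[c],u,v,z).round(4))
for p in [(200,271),(254,248),(279,298),(223,326)]: print(at_z(t,*p,.014).round(4))
E
```

```text
tray [0.4567 0.1438 0.014 ]
tray [0.4654 0.1396 0.014 ]
cap disc [ 0.5334 -0.1937  0.171 ]
cap disc [ 0.5393 -0.1996  0.171 ]
jar [ 0.7046 -0.0162  0.075 ]
tub [0.7399 0.2048 0.05  ]
milk [ 0.7379 -0.2322  0.2   ]
[0.4988 0.2373 0.014 ]
[0.5501 0.1066 0.014 ]
[0.4269 0.0491 0.014 ]
[0.3655 0.1826 0.014 ]
```

View pics/crop0.png

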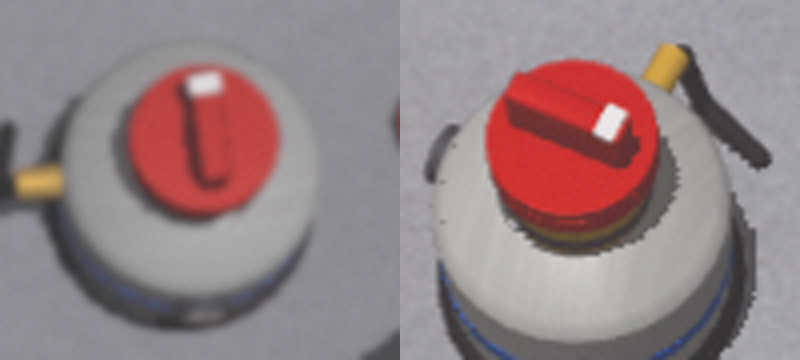

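```bash
python3 - <<'E'
from h import *
import pickle
t=pickle.load(open('top.pkl','rb'));s=pickle.load(open('scene.pkl','rb'))
f=lambda u,v:(335+(u+.5)/4-.5,200+(v+.5)/4-.5)
g=lambda u,v:(235+(u-400+.5)/4-.5,260+(v+.5)/4-.5)
print(at_z(t,*f(204,140),.171),at_z(s,*g(572,139),.171))
for c,p,q in[(t,f(206,73),f(216,180)),(s,g(620,117),g(512,85))]:
    a=at_z(c,*p,.202);b=at_z(c,*q,.202);d=a-b;print(a,b,(a+b)/2,np.linalg.norm(d),np.degrees(np.arctan2(d[1],d[0])))
# joint intersection of cap disc rays
A=0;B=0
for e,d in[ray(t,*f(204,140)),ray(s,*g(572,139))]:
    d=d/np.linalg.norm(d);P=np.eye(3)-np.outer(d,d);A=A+P;B=B+P@e
print(np.linalg.solve(A,B)); st=observe(); print(camera('wrist')['mount'])
E
```

```text
[ 0.53531652 -0.1951982   0.171     ] [ 0.53695903 -0.19703167  0.171     ]
[ 0.56466531 -0.19509368  0.202     ] [ 0.50655345 -0.19683082  0.202     ] [ 0.53560938 -0.19596225  0.202     ] 0.05813782014004054 1.7122331757330094
[ 0.56000775 -0.18908253  0.202     ] [ 0.50825032 -0.19874392  0.202     ] [ 0.53412904 -0.19391323  0.202     ] 0.05265144256360367 10.573531641465445
[ 0.5359961  -0.19564167  0.16765275]
[[ 5.89130271e-04  9.63687908e-01  2.67030464e-01  6.82257005e-02]
 [ 9.99999794e-01 -6.35806917e-04  8.83393129e-05  5.32656250e-04]
 [ 2.54911343e-04  2.67030357e-01 -9.63688084e-01 -6.99414995e-02]
 [ 0.00000000e+00  0.00000000e+00  0.00000000e+00  1.00000000e+00]]
```

Call:
play_rows([
  [[0.1,0.1,0.06],[0,0,-0.004],1],
  [[0.22,0.22,0.06],[0,0,-0.004],1],
  [[0.24,0.22,0.06],[0,0,-0.004],1],
  [[0.24,0.22,0.06],[0,0,-0.004],1],
  [[0.24,0.22,0.06],[0,0,-0.004],1],
  [[0.24,0.22,0.05],[0,0,-0.004],1],
  [[0.24,0.22,0.05],[0,0,-0.004],1],
  [[0.24,0.22,0.0],[0,0,-0.004],1],
  [[0.24,0.22,0],[0,0,-0.004],1],
  [[0.24,0.22,0],[0,0,-0.004],1],
  [[0.24,0.22,0],[0,0,-0.004],1],
  [[0.2,0.2,0],[0,0,-0.003],1],
])

```text
clock: 1.15
eef_pos: [0.5193, -0.2118, 0.3514]
ee_rot: [0.108, -3.139, -0.001]
ft_force: [0.4, -1.3, 0.1]
grip_width: 0.0853
```

Call:
play_rows([
  [[0,0,0],[0,0,0],1],
  [[0,0,0],[0,0,0],1],
])

```text
clock: 1.32
eef_pos: [0.5189, -0.2123, 0.3508]
ee_rot: [0.114, -3.138, -0.001]
ft_force: [-0.6, -0.9, -0.7]
grip_width: 0.0854
```

```bash
python3 - <<'E'
from h import *
import pickle
st=observe(); c=camera('wrist'); save(c,'w0.png'); pickle.dump((st,c),open('w0.pkl','wb'))
print(st['eef_pos'],st['ee_rot'],st['joint_pos'],proj(c,[.5355,-.196,.202],st))
E
```

```text
[ 0.51885123 -0.21230118  0.3508014 ] [ 1.13682308e-01 -3.13764018e+00 -9.09629356e-04] [-1.09528391e-01  2.69894313e-01  2.45682134e-01 -2.98367317e-04
 -1.54854179e+00 -1.38882912e+00] [342.50695084 281.00008372]
```

View pics/w0.png

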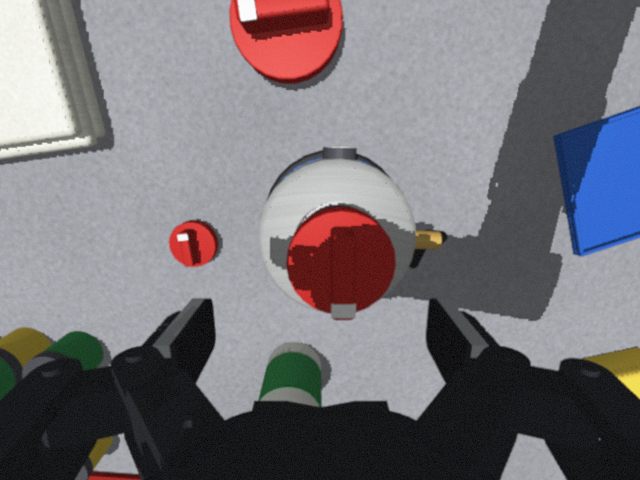

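The wrist view shows the cap disc centred near (341,260) with its mark at (343,311). The bar is in shadow, so I'll enlarge it and stretch the contrast.

```bash
python3 - <<'E'
from h import *
import pickle
st,c=pickle.load(open('w0.pkl','rb'))
a=c['pixels'][195:330,275:410].astype(float)
a=np.clip(255*(a/255)**.5*1.1,0,255).astype(np.uint8)
cv2.imwrite('pics/w0c.png',cv2.resize(a,None,fx=4,fy=4,interpolation=2)[:,:,::-1])
for th in (0,5,10):
  for P in [(30,8,.202),(30,-8,.202),(-30,8,.202),(-30,-8,.202)]:
    x,y=R.from_euler('z',th,degrees=True).as_matrix()[:2,:2]@P[:2]
    print(th,(proj(c,[.5355+x,-.196+y,P[2]],st)-[275,195])*4)
E
```

```text
0 [ 941.00242394 4046.99730898]
0 [-1164.87745279  3945.59992581]
0 [-1191.37687445  4001.78711631]
0 [ 953.19623678 4122.04011075]
5 [1293.37977683 3992.9665818 ]
5 [-813.23927059 4015.36135214]
5 [-836.65687149 4083.63020884]
5 [1310.95165044 4059.75358472]
10 [1643.7662679  3914.06791731]
10 [-460.37884463 4061.35046826]
10 [-477.9710932  4137.23805683]
10 [1663.58466114 3967.8287659 ]
```

View pics/w0c.png

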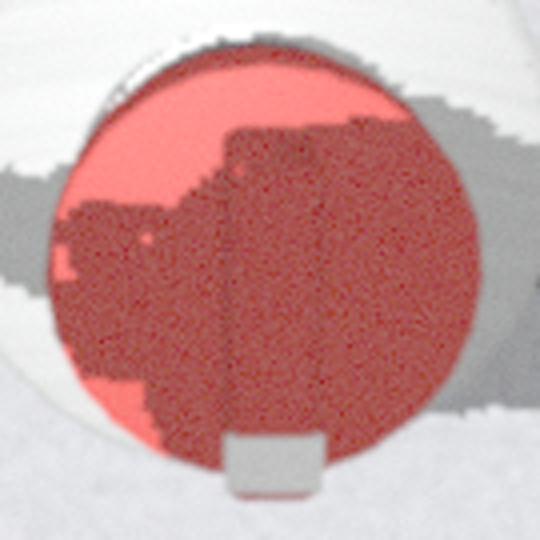

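```bash
python3 - <<'E'
from h import *
import pickle
st,c=pickle.load(open('w0.pkl','rb'))
f=lambda u,v:(275+(u+.5)/4-.5,195+(v+.5)/4-.5)
print('disc',at_z(c,*f(266,258),.171,st))
for p in[(224,436),(327,436),(275,492),(276,130),(222,490),(327,490)]: print(p,at_z(c,*f(*p),.202,st))
for th in (2,4,6):
  for P in [(.03,.008),(.03,-.008),(.022,.008),(.022,-.008),(-.03,.008),(-.03,-.008)]:
    x,y=R.from_euler('z',th,degrees=True).as_matrix()[:2,:2]@P
    print(th,P,((proj(c,[.5355+x,-.196+y,.202],st)-[275,195])*4).round(0))
E
```

```text
disc [ 0.53039722 -0.19558701  0.171     ]
(224, 436) [ 0.55220784 -0.20248152  0.202     ]
(327, 436) [ 0.55096191 -0.1852798   0.202     ]
(275, 492) [ 0.56188143 -0.19302968  0.202     ]
(276, 130) [ 0.49931182 -0.19854717  0.202     ]
(222, 490) [ 0.56215817 -0.20201392  0.202     ]
(327, 490) [ 0.56087586 -0.18427893  0.202     ]
2 (0.03, 0.008) [307. 510.]
2 (0.03, -0.008) [213. 507.]
2 (0.022, 0.008) [310. 468.]
2 (0.022, -0.008) [215. 464.]
2 (-0.03, 0.008) [331. 169.]
2 (-0.03, -0.008) [230. 165.]
4 (0.03, 0.008) [313. 509.]
4 (0.03, -0.008) [219. 509.]
4 (0.022, 0.008) [315. 466.]
4 (0.022, -0.008) [220. 466.]
4 (-0.03, 0.008) [324. 167.]
4 (-0.03, -0.008) [223. 167.]
6 (0.03, 0.008) [320. 508.]
6 (0.03, -0.008) [226. 510.]
6 (0.022, 0.008) [319. 465.]
6 (0.022, -0.008) [224. 467.]
6 (-0.03, 0.008) [318. 166.]
6 (-0.03, -0.008) [217. 169.]
```

Call:
play_rows([
  [[0.04,0.05,0],[0,0,0],1],
  [[0.04,0.05,-0.1],[0,0,0],1],
  [[0.04,0.04,-0.15],[0,0,0],1],
  [[0,0,-0.15],[0,0,0],1],
  [[0,0,-0.16],[0,0,0],1],
  [[0,0,0],[0,0,0],1],
  [[0,0,0],[0,0,0],1],
])

```text
clock: 1.95
eef_pos: [0.5316, -0.1976, 0.2846]
ee_rot: [0.107, -3.138, 0.0]
ft_force: [0.9, -0.6, 0.1]
grip_width: 0.0859
```

```bash
python3 - <<'E'
from h import *
import pickle
st=observe(); c=camera('wrist'); pickle.dump((st,c),open('w1.pkl','wb'))
a=c['pixels'].astype(float); a=np.clip(255*(a/255)**.5*1.1,0,255).astype(np.uint8)
cv2.imwrite('pics/w1.png',cv2.resize(a[160:480,120:540],None,fx=1.9,fy=1.85,interpolation=2)[:,:,::-1])
print(st['eef_pos'],st['ee_rot'],st['ft_force'])
Rm=R.from_rotvec(st['ee_rot']).as_matrix()
q=lambda p:((proj(c,p,st)-[120,160])*[1.9,1.85]).round(0)
for X in[(.011,.0427,.06),(-.011,.0427,.06),(.011,-.0427,.06),(-.011,-.0427,.06)]: print('pad',X,q(st['eef_pos']+Rm@X))
for cx in(.5305,.5335,.5365):
  print(cx,'disc',[q([cx+.041*np.cos(a),-.196+.041*np.sin(a),.171]) for a in(0,1.57,3.14,4.71)],'bar',[q([cx+x,-.196+.07*x+y,.202]) for x,y in((-.03,-.008),(-.03,.008),(.03,-.008),(.03,.008))])
E
```

```text
[ 0.53155229 -0.1975854   0.28459361] [ 1.07435482e-01 -3.13811345e+00  2.65738920e-04] [ 0.85692343 -0.62292669  0.12974131]
pad (0.011, 0.0427, 0.06) [584. 250.]
pad (-0.011, 0.0427, 0.06) [576. 341.]
pad (0.011, -0.0427, 0.06) [174. 250.]
pad (-0.011, -0.0427, 0.06) [182. 341.]
0.5305 disc [array([376., 331.]), array([526., 217.]), array([396.,  71.]), array([243., 199.])] bar [array([352., 132.]), array([421., 137.]), array([355., 355.]), array([417., 358.])]
0.5335 disc [array([375., 340.]), array([525., 227.]), array([395.,  81.]), array([243., 208.])] bar [array([351., 144.]), array([419., 149.]), array([354., 365.]), array([416., 368.])]
0.5365 disc [array([374., 348.]), array([524., 236.]), array([394.,  92.]), array([243., 218.])] bar [array([350., 156.]), array([418., 161.]), array([353., 374.]), array([415., 378.])]
```

View pics/w1.png

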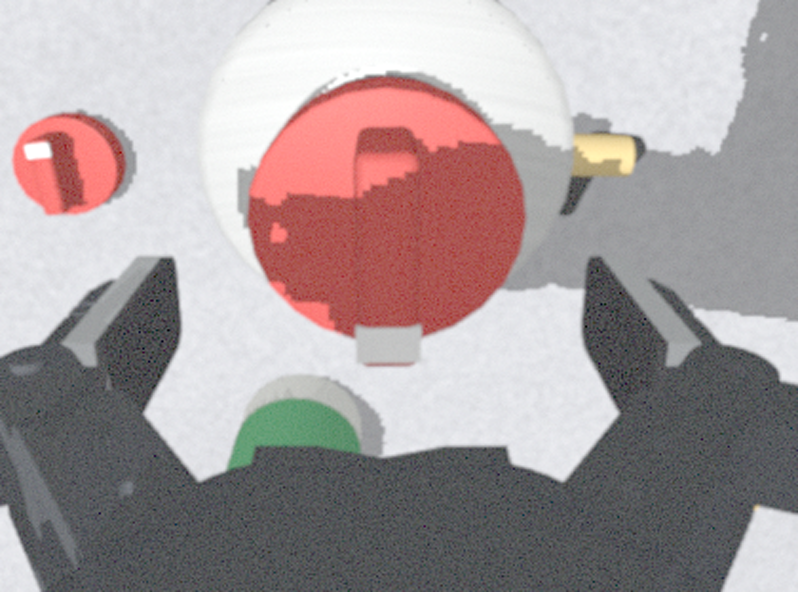

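Call:
play_rows([
  [[0.02,0.022,-0.06],[0,0,0.001],1],
  [[0,0,-0.1],[0,0,0],1],
  [[0,0,-0.1],[0,0,0],1],
  [[0,0,-0.05],[0,0,0],1],
  [[0,0,0],[0,0,0],1],
  [[0,0,0],[0,0,0],1],
])

```text
clock: 2.5
eef_pos: [0.5349, -0.1945, 0.2481]
ee_rot: [-0.119, 3.139, -0.001]
ft_force: [1.4, 0.1, -0.3]
grip_width: 0.0855
```

```bash
python3 - <<'E'
from h import *
s=observe(); print({k:s[k].round(4) if hasattr(s[k],'round') else s[k] for k in('eef_pos','ee_rot','ft_force','torque')})
E
```

```text
{'eef_pos': array([ 0.5349, -0.1945,  0.2481]), 'ee_rot': array([-1.1910e-01,  3.1387e+00, -8.0000e-04]), 'ft_force': array([ 1.3595,  0.0615, -0.2667]), 'torque': array([-0.0234,  0.0102, -0.0065])}
```

Call:
play_rows([
  [[0,0,0],[0,0,0],0],
  [[0,0,0],[0,0,0],-0.4],
  [[0,0,0],[0,0,0],-1],
  [[0,0,0],[0,0,0],-1],
  [[0,0,0],[0,0,0],-1],
  [[0,0,0],[0,0,0],-1],
  [[0,0,0],[0,0,0],-1],
  [[0,0,0],[0,0,0],-1],
], squeeze=35)

```text
clock: 3.17
eef_pos: [0.5347, -0.1945, 0.2478]
ee_rot: [-0.119, 3.139, -0.001]
ft_force: [-0.5, 0.5, 1.6]
grip_width: 0.0152
```

```bash
cat > o.py <<'E'
from h import *
s=observe(); r=s['ee_rot']; print(round(s['clock'],2),'pos',s['eef_pos'].round(4),'ang',round((2*np.degrees(np.arctan2(r[1],r[0]))+180)%360-180+180,2),'rot',r.round(3),'F',s['ft_force'].round(2),'T',s['torque'].round(3),'w',round(s['grip_width'],4),'q6',s['joint_pos'][5].round(3))
E
python3 o.py
```

```text
3.17 pos [ 0.5347 -0.1945  0.2478] ang 4.34 rot [-1.190e-01  3.139e+00 -1.000e-03] F [-0.47  0.47  1.63] T [-0.037  0.058  0.047] w 0.0152 q6 -1.421
```

Call:
play_rows([
  [[0,0,0],[0,0,0.002],-1],
  [[0,0,0],[0,0,0.0025],-1],
  [[0,0,0],[0,0,0.0025],-1],
  [[0,0,0],[0,0,0.002],-1],
  [[0,0,0],[0,0,0],-1],
], squeeze=25)

```text
clock: 3.58
eef_pos: [0.5347, -0.1944, 0.2477]
ee_rot: [-0.209, 3.134, -0.0]
ft_force: [-0.8, -0.6, 2.5]
grip_width: 0.0155
```

```bash
python3 o.py
```

```text
3.58 pos [ 0.5347 -0.1944  0.2477] ang 7.65 rot [-0.209  3.134 -0.   ] F [-0.8  -0.55  2.47] T [-0.164  0.115  0.029] w 0.0155 q6 -1.364
```

Call:
play_rows([
  [[0,0,0],[0,0,0.0025],-1],
  [[0,0,0],[0,0,0.0025],-1],
  [[0,0,0],[0,0,0.0025],-1],
  [[0,0,0],[0,0,0],-1],
])

```text
clock: 3.92
eef_pos: [0.5348, -0.1944, 0.2477]
ee_rot: [-0.284, 3.128, -0.0]
ft_force: [-0.4, 0.1, 3.9]
grip_width: 0.0151
```

```bash
python3 o.py
```

```text
3.92 pos [ 0.5348 -0.1944  0.2477] ang 10.36 rot [-0.284  3.128 -0.   ] F [-0.38  0.05  3.87] T [-0.072  0.063 -0.019] w 0.0151 q6 -1.316
```

Call:
play_rows([
  [[0,0,0.003],[0,0,0.0025],-1],
  [[0,0,0],[0,0,0.0025],-1],
  [[0,0,0],[0,0,0],-1],
])

```text
clock: 4.17
eef_pos: [0.5347, -0.1943, 0.2477]
ee_rot: [-0.333, 3.124, 0.0]
ft_force: [0.6, -1.5, 2.2]
grip_width: 0.0154
```

```bash
python3 o.py
```

```text
4.17 pos [ 0.5347 -0.1943  0.2477] ang 12.16 rot [-0.333  3.124  0.   ] F [ 0.65 -1.51  2.21] T [-0.212 -0.195  0.006] w 0.0154 q6 -1.285
```

Call:
play_rows([
  [[0,0,0],[0,0,0.0025],-1],
  [[0,0,0],[0,0,0.0025],-1],
  [[0,0,0],[0,0,0],-1],
])

```text
clock: 4.42
eef_pos: [0.5346, -0.1943, 0.2478]
ee_rot: [0.382, -3.118, -0.0]
ft_force: [0.0, -0.3, 1.6]
grip_width: 0.0157
```

```bash
python3 o.py
```

```text
4.42 pos [ 0.5346 -0.1943  0.2478] ang 13.95 rot [ 0.382 -3.118 -0.   ] F [ 0.   -0.26  1.57] T [-0.207 -0.19   0.033] w 0.0157 q6 -1.253
```

Call:
play_rows([
  [[0,0,0],[0,0,0.0025],-1],
  [[0,0,0],[0,0,0.0025],-1],
  [[0,0,0],[0,0,0],-1],
])

```text
clock: 4.67
eef_pos: [0.5346, -0.1943, 0.2477]
ee_rot: [0.431, -3.112, -0.0]
ft_force: [0.6, 0.4, 2.3]
grip_width: 0.0155
```

```bash
python3 o.py
```

```text
4.67 pos [ 0.5346 -0.1943  0.2477] ang 15.76 rot [ 0.431 -3.112 -0.   ] F [0.55 0.44 2.33] T [-0.08  -0.123 -0.011] w 0.0155 q6 -1.222
```

Call:
play_rows([
  [[0,0,0],[0,0,0.0025],-1],
  [[0,0,0],[0,0,0.0025],-1],
  [[0,0,0],[0,0,0],-1],
])

```text
clock: 4.92
eef_pos: [0.5345, -0.1943, 0.2477]
ee_rot: [0.479, -3.105, -0.0]
ft_force: [0.8, -0.9, 2.7]
grip_width: 0.0152
```

```bash
python3 o.py
```

```text
4.92 pos [ 0.5345 -0.1943  0.2477] ang 17.55 rot [ 0.479 -3.105 -0.   ] F [ 0.79 -0.91  2.71] T [-0.044 -0.065  0.033] w 0.0152 q6 -1.191
```

Call:
play_rows([
  [[0,0,0],[0,0,0.0025],-1],
  [[0,0,0],[0,0,0.0025],-1],
  [[0,0,0],[0,0,0],-1],
])

```text
clock: 5.17
eef_pos: [0.5345, -0.1943, 0.2477]
ee_rot: [0.528, -3.097, -0.0]
ft_force: [-0.1, -0.3, 0.9]
grip_width: 0.0154
```

```bash
python3 o.py
```

```text
5.17 pos [ 0.5345 -0.1943  0.2477] ang 19.35 rot [ 0.528 -3.097 -0.   ] F [-0.09 -0.33  0.93] T [0.066 0.023 0.054] w 0.0154 q6 -1.159
```

Call:
play_rows([
  [[0,0,0],[0,0,0.0025],-1],
  [[0,0,0],[0,0,0.0025],-1],
  [[0,0,0],[0,0,0],-1],
])

```text
clock: 5.42
eef_pos: [0.5346, -0.1943, 0.2478]
ee_rot: [0.577, -3.088, -0.0]
ft_force: [-0.1, -0.8, 3.2]
grip_width: 0.0155
```

```bash
python3 o.py
```

```text
5.42 pos [ 0.5346 -0.1943  0.2478] ang 21.16 rot [ 0.577 -3.088 -0.   ] F [-0.13 -0.78  3.23] T [-0.012  0.155 -0.008] w 0.0155 q6 -1.128
```

Call:
play_rows([
  [[0,0,0],[0,0,0.0025],-1],
  [[0,0,0],[0,0,0.0025],-1],
  [[0,0,0],[0,0,0],-1],
])

```text
clock: 5.67
eef_pos: [0.5346, -0.1944, 0.2478]
ee_rot: [0.625, -3.079, -0.0]
ft_force: [0.3, 1.1, 1.9]
grip_width: 0.0152
```

```bash
python3 o.py
```

```text
5.67 pos [ 0.5346 -0.1944  0.2478] ang 22.95 rot [ 0.625 -3.079 -0.   ] F [0.26 1.07 1.9 ] T [-0.026  0.043 -0.047] w 0.0152 q6 -1.096
```

Call:
play_rows([
  [[0,0,0],[0,0,0.0025],-1],
  [[0,0,0],[0,0,0.0025],-1],
  [[0,0,0],[0,0,0],-1],
])

```text
clock: 5.92
eef_pos: [0.5346, -0.1944, 0.2478]
ee_rot: [0.673, -3.068, -0.0]
ft_force: [0.4, -0.2, 1.7]
grip_width: 0.0155
```

```bash
python3 o.py
```

```text
5.92 pos [ 0.5346 -0.1944  0.2478] ang 24.75 rot [ 0.673 -3.068 -0.   ] F [ 0.44 -0.21  1.67] T [-0.066  0.097  0.04 ] w 0.0155 q6 -1.065
```

Call:
play_rows([
  [[0,0,0],[0,0,0.0025],-1],
  [[0,0,0],[0,0,0.0025],-1],
  [[0,0,0],[0,0,0],-1],
])

```text
clock: 6.17
eef_pos: [0.5346, -0.1944, 0.2478]
ee_rot: [0.722, -3.058, 0.0]
ft_force: [-0.2, -1.1, 0.9]
grip_width: 0.0152
```

```bash
python3 o.py
```

```text
6.17 pos [ 0.5346 -0.1944  0.2478] ang 26.55 rot [ 0.722 -3.058  0.   ] F [-0.22 -1.15  0.9 ] T [-0.146  0.036  0.074] w 0.0152 q6 -1.034
```

Call:
play_rows([
  [[0,0,0],[0,0,0.0025],-1],
  [[0,0,0],[0,0,0.0025],-1],
  [[0,0,0],[0,0,0],-1],
])

```text
clock: 6.42
eef_pos: [0.5346, -0.1944, 0.2478]
ee_rot: [0.769, -3.046, 0.0]
ft_force: [0.6, -1.0, -0.3]
grip_width: 0.0149
```

```bash
python3 o.py
```

```text
6.42 pos [ 0.5346 -0.1944  0.2478] ang 28.35 rot [ 0.769 -3.046  0.   ] F [ 0.58 -1.04 -0.28] T [-0.257 -0.125 -0.046] w 0.0149 q6 -1.002
```

Call:
play_rows([
  [[0,0,0],[0,0,0.0025],-1],
  [[0,0,0],[0,0,0.0025],-1],
  [[0,0,0],[0,0,0],-1],
])

```text
clock: 6.67
eef_pos: [0.5347, -0.1944, 0.2478]
ee_rot: [0.817, -3.033, 0.0]
ft_force: [1.2, -1.9, -0.9]
grip_width: 0.0152
```

```bash
python3 o.py
```

```text
6.67 pos [ 0.5347 -0.1944  0.2478] ang 30.15 rot [ 0.817 -3.033  0.   ] F [ 1.22 -1.88 -0.93] T [-0.331 -0.178 -0.031] w 0.0152 q6 -0.971
```

Call:
play_rows([
  [[0,0,0],[0,0,0.0025],-1],
  [[0,0,0],[0,0,0.0025],-1],
  [[0,0,0],[0,0,0],-1],
])

```text
clock: 6.92
eef_pos: [0.5347, -0.1944, 0.2478]
ee_rot: [-0.865, 3.02, -0.0]
ft_force: [0.4, -1.7, -0.8]
grip_width: 0.0153
```

```bash
python3 o.py
```

```text
6.92 pos [ 0.5347 -0.1944  0.2478] ang 31.95 rot [-0.865  3.02  -0.   ] F [ 0.38 -1.72 -0.78] T [-0.494 -0.245  0.036] w 0.0153 q6 -0.939
```

Call:
play_rows([
  [[0,0,0],[0,0,0.0025],-1],
  [[0,0,0],[0,0,0.0025],-1],
  [[0,0,0],[0,0,0],-1],
])

```text
clock: 7.17
eef_pos: [0.5347, -0.1944, 0.2478]
ee_rot: [-0.912, 3.006, -0.0]
ft_force: [2.1, -2.0, -1.1]
grip_width: 0.0151
```

```bash
python3 o.py
```

```text
7.17 pos [ 0.5347 -0.1944  0.2478] ang 33.75 rot [-0.912  3.006 -0.   ] F [ 2.09 -2.04 -1.07] T [-0.62  -0.418 -0.02 ] w 0.0151 q6 -0.908
```

Call:
play_rows([
  [[0.003,-0.003,0],[0,0,0.0025],-1],
  [[0,0,0],[0,0,0.0025],-1],
  [[0,0,0],[0,0,0],-1],
])

```text
clock: 7.42
eef_pos: [0.535, -0.1948, 0.2478]
ee_rot: [-0.959, 2.992, -0.0]
ft_force: [1.7, -2.1, -0.9]
grip_width: 0.0151
```

```bash
python3 o.py
```

```text
7.42 pos [ 0.535  -0.1948  0.2478] ang 35.55 rot [-0.959  2.992 -0.   ] F [ 1.72 -2.13 -0.9 ] T [-0.562 -0.435 -0.087] w 0.0151 q6 -0.876
```

Call:
play_rows([
  [[0.003,-0.004,0],[0,0,0.002],-1],
  [[0,0,0],[0,0,0.002],-1],
  [[0,0,0],[0,0,0],-1],
])

```text
clock: 7.67
eef_pos: [0.5354, -0.1952, 0.2478]
ee_rot: [-0.996, 2.979, 0.0]
ft_force: [0.8, -1.2, -1.1]
grip_width: 0.0153
```

```bash
python3 o.py
```

```text
7.67 pos [ 0.5354 -0.1952  0.2478] ang 36.98 rot [-0.996  2.979  0.   ] F [ 0.84 -1.19 -1.1 ] T [-0.472 -0.413 -0.138] w 0.0153 q6 -0.85
```

Call:
play_rows([
  [[0,0,0],[0,0,0.002],-1],
  [[0,0,0],[0,0,0],-1],
])

```text
clock: 7.83
eef_pos: [0.5356, -0.1953, 0.2478]
ee_rot: [-1.015, 2.973, -0.0]
ft_force: [2.3, -1.7, -2.7]
grip_width: 0.0154
```

```bash
python3 o.py; python3 o.py
```

```text
7.83 pos [ 0.5356 -0.1953  0.2478] ang 37.69 rot [-1.015  2.973 -0.   ] F [ 2.26 -1.73 -2.72] T [-0.719 -0.738 -0.221] w 0.0154 q6 -0.838
7.83 pos [ 0.5356 -0.1953  0.2478] ang 37.69 rot [-1.015  2.973 -0.   ] F [ 2.26 -1.73 -2.72] T [-0.719 -0.738 -0.221] w 0.0154 q6 -0.838
```

Call:
play_rows([
  [[0,0,0],[0,0,0],-1],
  [[0,0,0],[0,0,0],-1],
  [[0,0,0],[0,0,0],-1],
])

```text
clock: 8.08
eef_pos: [0.5355, -0.1953, 0.2478]
ee_rot: [-1.013, 2.973, -0.0]
ft_force: [2.1, -1.8, -2.4]
grip_width: 0.0153
```

```bash
python3 o.py
```

```text
8.08 pos [ 0.5355 -0.1953  0.2478] ang 37.64 rot [-1.013  2.973 -0.   ] F [ 2.14 -1.82 -2.39] T [-0.878 -1.046 -0.103] w 0.0153 q6 -0.839
```

Call:
play_rows([
  [[0.003,-0.003,0],[0,0,0.002],-1],
  [[0,0,0],[0,0,0],-1],
  [[0,0,0],[0,0,0],-1],
])

```text
clock: 8.33
eef_pos: [0.5357, -0.1955, 0.2478]
ee_rot: [-1.032, 2.967, 0.0]
ft_force: [2.8, -1.1, -2.7]
grip_width: 0.0153
```

```bash
python3 o.py
```

```text
8.33 pos [ 0.5357 -0.1955  0.2478] ang 38.37 rot [-1.032  2.967  0.   ] F [ 2.77 -1.07 -2.73] T [-0.619 -0.9   -0.113] w 0.0153 q6 -0.825
```

Call:
play_rows([
  [[0.004,-0.002,0],[0,0,0.002],-1],
  [[0,0,0],[0,0,0],-1],
  [[0,0,0],[0,0,0],-1],
])

```text
clock: 8.58
eef_pos: [0.5361, -0.1957, 0.2478]
ee_rot: [1.051, -2.96, -0.0]
ft_force: [0.8, -0.7, -1.8]
grip_width: 0.0154
```

```bash
python3 o.py
```

```text
8.58 pos [ 0.5361 -0.1957  0.2478] ang 39.09 rot [ 1.051 -2.96  -0.   ] F [ 0.76 -0.74 -1.78] T [-0.517 -0.507 -0.099] w 0.0154 q6 -0.812
```

Call:
play_rows([
  [[0.002,-0.002,0],[0,0,0.002],-1],
  [[0,0,0],[0,0,0.002],-1],
  [[0,0,0],[0,0,0],-1],
])

```text
clock: 8.83
eef_pos: [0.5364, -0.1961, 0.2478]
ee_rot: [1.089, -2.947, -0.0]
ft_force: [1.4, -1.4, -1.5]
grip_width: 0.015
```

```bash
python3 o.py
```

```text
8.83 pos [ 0.5364 -0.1961  0.2478] ang 40.57 rot [ 1.089 -2.947 -0.   ] F [ 1.39 -1.43 -1.51] T [-0.629 -0.55  -0.208] w 0.015 q6 -0.786
```

Call:
play_rows([
  [[0.002,-0.003,0],[0,0,0.002],-1],
  [[0,0,0],[0,0,0],-1],
])

```text
clock: 9.0
eef_pos: [0.5365, -0.1964, 0.2478]
ee_rot: [1.107, -2.939, -0.001]
ft_force: [0.4, -0.9, -1.1]
grip_width: 0.0153
```

```bash
python3 o.py
```

```text
9.0 pos [ 0.5365 -0.1964  0.2478] ang 41.28 rot [ 1.107e+00 -2.939e+00 -1.000e-03] F [ 0.37 -0.92 -1.12] T [-0.355 -0.156 -0.235] w 0.0153 q6 -0.773
```

Call:
play_rows([
  [[0,0,0],[0,0,0.002],-1],
  [[0,0,0],[0,0,0],-1],
])

```text
clock: 9.17
eef_pos: [0.5364, -0.1965, 0.2478]
ee_rot: [1.125, -2.932, -0.0]
ft_force: [0.0, -1.8, -1.4]
grip_width: 0.015
```

```bash
python3 o.py
```

```text
9.17 pos [ 0.5364 -0.1965  0.2478] ang 41.99 rot [ 1.125 -2.932 -0.   ] F [ 0.   -1.78 -1.37] T [-0.638  0.021 -0.399] w 0.015 q6 -0.761
```

Call:
play_rows([
  [[0,0,0],[0,0,-0.001],-1],
  [[0,0,0],[0,0,0],-1],
  [[0,0,0],[0,0,0],-1],
])

```text
clock: 9.42
eef_pos: [0.5364, -0.1965, 0.2478]
ee_rot: [1.115, -2.936, -0.0]
ft_force: [-0.2, -1.6, -1.1]
grip_width: 0.0154
```

```bash
python3 o.py
```

```text
9.42 pos [ 0.5364 -0.1965  0.2478] ang 41.6 rot [ 1.115 -2.936 -0.   ] F [-0.18 -1.64 -1.07] T [-0.719  0.192 -0.197] w 0.0154 q6 -0.767
```

Call:
play_rows([
  [[0,0,0],[0,0,0.001],-1],
  [[0,0,0],[0,0,0],-1],
  [[0,0,0],[0,0,0],-1],
])

```text
clock: 9.67
eef_pos: [0.5364, -0.1965, 0.2478]
ee_rot: [1.124, -2.933, -0.0]
ft_force: [-1.0, -2.9, -0.6]
grip_width: 0.0152
```

```bash
python3 o.py
```

```text
9.67 pos [ 0.5364 -0.1965  0.2478] ang 41.95 rot [ 1.124 -2.933 -0.   ] F [-1.04 -2.87 -0.6 ] T [-0.831  0.43  -0.41 ] w 0.0152 q6 -0.761
```

Call:
play_rows([
  [[0,0,0],[0,0,-0.0003],-1],
  [[0,0,0],[0,0,0],-1],
  [[0,0,0],[0,0,0],-1],
  [[0,0,0],[0,0,0],-1],
  [[0,0,0],[0,0,0],-1],
  [[0,0,0],[0,0,0],-1],
  [[0,0,0],[0,0,0],-1],
  [[0,0,0],[0,0,0],-1],
])

```text
clock: 10.33
eef_pos: [0.5365, -0.1965, 0.2478]
ee_rot: [1.122, -2.934, -0.0]
ft_force: [-3.1, -2.8, -0.5]
grip_width: 0.0154
```

```bash
python3 o.py
```

```text
10.33 pos [ 0.5365 -0.1965  0.2478] ang 41.85 rot [ 1.122 -2.934 -0.   ] F [-3.14 -2.82 -0.47] T [-1.069  1.03  -0.381] w 0.0154 q6 -0.763
```

Call:
play_rows([
  [[0,0,0],[0,0,-0.0015],-1],
  [[0,0,0],[0,0,0],-1],
  [[0,0,-0.01],[0,0,0],-1],
  [[0,0,-0.01],[0,0,0],-1],
  [[0,0,-0.01],[0,0,0],-1],
  [[0,0,0],[0,0,0],-1],
], squeeze=60)

```text
clock: 10.83
eef_pos: [0.5364, -0.1964, 0.2468]
ee_rot: [-1.109, 2.938, -0.002]
ft_force: [-7.7, 1.2, 11.8]
grip_width: 0.0148
```

```bash
python3 o.py
```

```text
10.83 pos [ 0.5364 -0.1964  0.2468] ang 41.36 rot [-1.109e+00  2.938e+00 -2.000e-03] F [-7.72  1.24 11.79] T [ 0.271  2.992 -0.115] w 0.0148 q6 -0.772
```

Call:
play_rows([
  [[0,0,0],[0,0,0],-1],
  [[0,0,0],[0,0,0],-1],
  [[0,0,0],[0,0,0],-1],
])

```text
clock: 11.08
eef_pos: [0.5364, -0.1964, 0.2468]
ee_rot: [-1.109, 2.938, -0.002]
ft_force: [-6.8, 1.5, 11.1]
grip_width: 0.0152
```

```bash
python3 o.py
```

```text
11.08 pos [ 0.5364 -0.1964  0.2468] ang 41.35 rot [-1.109e+00  2.938e+00 -2.000e-03] F [-6.82  1.53 11.09] T [ 0.284  3.053 -0.118] w 0.0152 q6 -0.772
```

Call:
play_rows([
  [[-0.005,0.002,0],[0,0,0],-1],
  [[-0.005,0.001,0],[0,0,0],-1],
  [[0,0,0],[0,0,0],-1],
])

```text
clock: 11.33
eef_pos: [0.5361, -0.1963, 0.2467]
ee_rot: [-1.108, 2.936, -0.005]
ft_force: [-5.2, -1.0, 9.6]
grip_width: 0.0151
```

```bash
python3 o.py
```

```text
11.33 pos [ 0.5361 -0.1963  0.2467] ang 41.35 rot [-1.108  2.936 -0.005] F [-5.24 -0.95  9.55] T [-0.39   1.744 -0.147] w 0.0151 q6 -0.773
```

Call:
play_rows([
  [[-0.005,0,0],[0,0,0],-1],
  [[-0.005,0,0],[0,0,0],-1],
  [[0,0,0],[0,0,0],-1],
])

```text
clock: 11.58
eef_pos: [0.5358, -0.1963, 0.2467]
ee_rot: [-1.108, 2.935, -0.006]
ft_force: [-1.9, -1.1, 6.0]
grip_width: 0.0148
```

```bash
python3 o.py
```

```text
11.58 pos [ 0.5358 -0.1963  0.2467] ang 41.35 rot [-1.108  2.935 -0.006] F [-1.93 -1.1   6.04] T [-0.632  0.55  -0.109] w 0.0148 q6 -0.773
```

Call:
play_rows([
  [[0,0,-0.01],[0,0,0],-1],
  [[0,0,-0.01],[0,0,0],-1],
  [[0,0,0],[0,0,0],-1],
])

```text
clock: 11.83
eef_pos: [0.5358, -0.1963, 0.2449]
ee_rot: [-1.108, 2.934, -0.006]
ft_force: [-3.0, -0.6, 10.8]
grip_width: 0.0149
```

```bash
python3 o.py
```

```text
11.83 pos [ 0.5358 -0.1963  0.2449] ang 41.37 rot [-1.108  2.934 -0.006] F [-2.97 -0.57 10.78] T [-0.32   1.002 -0.125] w 0.0149 q6 -0.773
```

Call:
play_rows([
  [[-0.003,0,-0.01],[0,0,0],-1],
  [[-0.002,0,-0.01],[0,0,0],-1],
  [[0,0,0],[0,0,0],-1],
])

```text
clock: 12.08
eef_pos: [0.5356, -0.1962, 0.2425]
ee_rot: [-1.108, 2.933, -0.007]
ft_force: [-0.6, -0.5, 8.8]
grip_width: 0.0153
```

```bash
python3 o.py
```

```text
12.08 pos [ 0.5356 -0.1962  0.2425] ang 41.39 rot [-1.108  2.933 -0.007] F [-0.56 -0.5   8.76] T [-0.303  0.521  0.015] w 0.0153 q6 -0.772
```

Call:
play_rows([
  [[0,0,-0.008],[0,0,0],-1],
  [[0,0,-0.009],[0,0,0],-1],
  [[0,0,0],[0,0,0],-1],
])

```text
clock: 12.33
eef_pos: [0.5356, -0.1962, 0.2407]
ee_rot: [-1.108, 2.933, -0.007]
ft_force: [-1.5, -1.5, 10.6]
grip_width: 0.0152
```

```bash
python3 o.py
```

```text
12.33 pos [ 0.5356 -0.1962  0.2407] ang 41.39 rot [-1.108  2.933 -0.007] F [-1.54 -1.5  10.62] T [-0.263  0.615  0.001] w 0.0152 q6 -0.772
```

Call:
play_rows([
  [[0,0,0],[0,0,0.003],-1],
  [[0,0,0],[0,0,0.003],-1],
  [[0,0,0],[0,0,0.003],-1],
  [[0,0,0],[0,0,0],-1],
])

```text
clock: 12.67
eef_pos: [0.5357, -0.1961, 0.2406]
ee_rot: [-1.192, 2.9, -0.007]
ft_force: [-1.7, -0.2, 9.1]
grip_width: 0.0149
```

```bash
python3 o.py
```

```text
12.67 pos [ 0.5357 -0.1961  0.2406] ang 44.69 rot [-1.192  2.9   -0.007] F [-1.7  -0.24  9.12] T [-0.119  0.583  0.018] w 0.0149 q6 -0.715
```

Call:
play_rows([
  [[0,0,0],[0,0,0.004],-1],
  [[0,0,0],[0,0,0.004],-1],
  [[0,0,0],[0,0,0.004],-1],
  [[0,0,0],[0,0,0.004],-1],
  [[0,0,0],[0,0,0],-1],
])

```text
clock: 13.08
eef_pos: [0.5358, -0.196, 0.2405]
ee_rot: [-1.337, 2.836, -0.007]
ft_force: [-1.4, -0.2, 9.8]
grip_width: 0.0148
```

```bash
python3 o.py
```

```text
13.08 pos [ 0.5358 -0.196   0.2405] ang 50.47 rot [-1.337  2.836 -0.007] F [-1.38 -0.23  9.78] T [0.046 0.566 0.017] w 0.0148 q6 -0.614
```

Call:
play_rows([
  [[-0.001,0,0],[0,0,0.004],-1],
  [[-0.001,0,0],[0,0,0.004],-1],
  [[0,0,0],[0,0,0.004],-1],
  [[0,0,0],[0,0,0.004],-1],
  [[0,0,0],[0,0,0.004],-1],
  [[0,0,0],[0,0,0.004],-1],
  [[0,0,0],[0,0,0.004],-1],
  [[0,0,0],[0,0,0.004],-1],
  [[0,0,0],[0,0,0.004],-1],
  [[0,0,0],[0,0,0.004],-1],
  [[0,0,0],[0,0,0],-1],
])

```text
clock: 14.0
eef_pos: [0.5358, -0.196, 0.2406]
ee_rot: [-1.682, 2.646, -0.009]
ft_force: [-1.1, 0.2, 10.2]
grip_width: 0.0148
```

```bash
python3 o.py
```

```text
14.0 pos [ 0.5358 -0.196   0.2406] ang 64.87 rot [-1.682  2.646 -0.009] F [-1.06  0.23 10.22] T [ 0.064  0.267 -0.014] w 0.0148 q6 -0.363
```

Call:
play_rows([
  [[0,0,0],[0,0,0.004],-1],
  [[0,0,0],[0,0,0.004],-1],
  [[0,0,0],[0,0,0.004],-1],
  [[0,0,0],[0,0,0.004],-1],
  [[0,0,0],[0,0,0.004],-1],
  [[0,0,0],[0,0,0.004],-1],
  [[0,0,0],[0,0,0.003],-1],
  [[0,0,0],[0,0,0.003],-1],
  [[0,0,0],[0,0,0],-1],
])

```text
clock: 14.75
eef_pos: [0.5358, -0.1959, 0.2407]
ee_rot: [-1.923, 2.477, -0.01]
ft_force: [-0.3, 0.4, 9.0]
grip_width: 0.0148
```

```bash
python3 o.py
```

```text
14.75 pos [ 0.5358 -0.1959  0.2407] ang 75.65 rot [-1.923  2.477 -0.01 ] F [-0.28  0.4   9.02] T [0.089 0.16  0.03 ] w 0.0148 q6 -0.175
```

Call:
play_rows([
  [[0,0,0.012],[0,0,0],-1],
  [[0,0,0.012],[0,0,0],-1],
  [[0,0,0.012],[0,0,0],-1],
  [[0,0,0.012],[0,0,0],-1],
  [[0,0,0.012],[0,0,0],-1],
  [[0,0,0.012],[0,0,0],-1],
  [[0,0,0.008],[0,0,0],-1],
  [[0,0,0],[0,0,0],-1],
])

```text
clock: 15.42
eef_pos: [0.5347, -0.1958, 0.2481]
ee_rot: [-1.922, 2.481, -0.004]
ft_force: [2.9, 0.6, 4.2]
grip_width: 0.0144
```

```bash
python3 o.py
```

```text
15.42 pos [ 0.5347 -0.1958  0.2481] ang 75.55 rot [-1.922  2.481 -0.004] F [2.89 0.63 4.19] T [-0.065 -1.091 -0.011] w 0.0144 q6 -0.176
```

Call:
play_rows([
  [[0.004,0,0.008],[0,0,0],-1],
  [[0.002,0,0.008],[0,0,0],-1],
  [[0,0,0.008],[0,0,0],-1],
  [[0,0,0],[0,0,0],-1],
])

```text
clock: 15.75
eef_pos: [0.5341, -0.1959, 0.2497]
ee_rot: [1.924, -2.484, -0.001]
ft_force: [1.7, -0.1, 2.2]
grip_width: 0.0148
```

```bash
python3 o.py
```

```text
15.75 pos [ 0.5341 -0.1959  0.2497] ang 75.51 rot [ 1.924e+00 -2.484e+00 -1.000e-03] F [ 1.68 -0.07  2.2 ] T [ 0.151 -0.899  0.007] w 0.0148 q6 -0.176
```

Call:
play_rows([
  [[0.003,0,0.012],[0,0,0],-1],
  [[0.003,0,0.012],[0,0,0],-1],
  [[0,0,0.015],[0,0,0],-1],
  [[0,0,0.015],[0,0,0],-1],
  [[0,0,0],[0,0,0],-1],
])

```text
clock: 16.17
eef_pos: [0.5343, -0.196, 0.2559]
ee_rot: [1.923, -2.483, -0.003]
ft_force: [0.3, 0.3, -1.6]
grip_width: 0.015
```

```bash
python3 o.py
```

```text
16.17 pos [ 0.5343 -0.196   0.2559] ang 75.5 rot [ 1.923 -2.483 -0.003] F [ 0.35  0.29 -1.58] T [0.004 0.057 0.024] w 0.015 q6 -0.176
```

Call:
play_rows([
  [[0,0,0.04],[0,0,0],-1],
  [[0,0,0.08],[0,0,0],-1],
  [[0,0,0.1],[0,0,0],-1],
  [[0,0,0.1],[0,0,0],-1],
  [[-0.02,0.1,0.08],[0,0,0],-1],
  [[-0.04,0.2,0.04],[0,0,0],-1],
  [[-0.05,0.23,0],[0,0,0],-1],
  [[-0.05,0.23,0],[0,0,0],-1],
  [[-0.05,0.23,0],[0,0,0],-1],
  [[-0.05,0.23,0],[0,0,0],-1],
  [[-0.05,0.23,0],[0,0,0],-1],
  [[-0.05,0.23,0],[0,0,0],-1],
])

```text
clock: 17.17
eef_pos: [0.4908, 0.0072, 0.31]
ee_rot: [-1.923, 2.483, -0.0]
ft_force: [-0.2, 0.0, -0.4]
grip_width: 0.0152
```

Call:
play_rows([
  [[-0.05,0.23,0],[0,0,0],-1],
  [[-0.05,0.23,-0.05],[0,0,0],-1],
  [[-0.05,0.23,-0.1],[0,0,0],-1],
  [[-0.04,0.2,-0.1],[0,0,0],-1],
  [[-0.03,0.12,-0.1],[0,0,0],-1],
  [[0,0,0],[0,0,0],-1],
])

```text
clock: 17.67
eef_pos: [0.4633, 0.129, 0.2654]
ee_rot: [1.925, -2.479, -0.003]
ft_force: [-0.2, -0.8, -2.3]
grip_width: 0.0147
```

```bash
python3 o.py; python3 - <<'E'
from h import *
a=camera('top'); b=camera('scene')
A=a['pixels'][200:360,180:340]; B=b['pixels'][110:270,260:420]
cv2.imwrite('pics/t1.png',cv2.resize(np.hstack([A,B]),None,fx=2.5,fy=2.5,interpolation=2)[:,:,::-1])
E
```

```text
17.67 pos [0.4633 0.129  0.2654] ang 75.67 rot [ 1.925 -2.479 -0.003] F [-0.2  -0.79 -2.34] T [-0.071  0.087 -0.011] w 0.0147 q6 -0.847
```

View pics/t1.png

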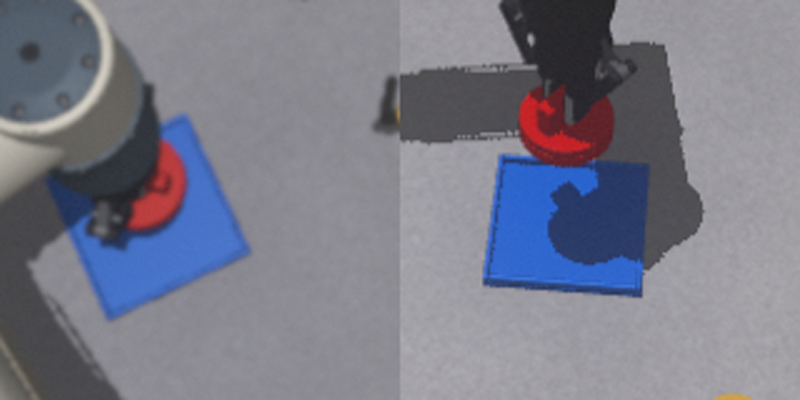

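The cap is held and hanging over the near part of the tray (top crop (160,180), tray centre about (148,218)). I'll shift it 13 mm in y and go down.

Call:
play_rows([
  [[0,0.05,-0.1],[0,0,0],-1],
  [[-0.01,0.058,-0.15],[0,0,0],-1],
  [[0,0,-0.2],[0,0,0],-1],
  [[0,0,-0.2],[0,0,0],-1],
  [[0,0,-0.2],[0,0,0],-1],
  [[0,0,-0.15],[0,0,0],-1],
  [[0,0,-0.1],[0,0,0],-1],
  [[0,0,-0.06],[0,0,0],-1],
  [[0,0,-0.03],[0,0,0],-1],
  [[0,0,0],[0,0,0],-1],
  [[0,0,0],[0,0,0],-1],
])

```text
clock: 18.68
eef_pos: [0.4648, 0.1398, 0.1254]
ee_rot: [-1.922, 2.483, -0.001]
ft_force: [0.1, -0.0, 0.5]
grip_width: 0.0148
```

```bash
python3 o.py
```

```text
18.68 pos [0.4648 0.1398 0.1254] ang 75.5 rot [-1.922e+00  2.483e+00 -1.000e-03] F [ 0.07 -0.04  0.5 ] T [-0.003 -0.038 -0.005] w 0.0148 q6 -0.869
```

Call:
play_rows([
  [[0,0,-0.02],[0,0,0],-1],
  [[0,0,-0.02],[0,0,0],-1],
  [[0,0,-0.015],[0,0,0],-1],
  [[0,0,-0.01],[0,0,0],-1],
  [[0,0,-0.008],[0,0,0],-1],
  [[0,0,0],[0,0,0],-1],
])

```text
clock: 19.18
eef_pos: [0.464, 0.1397, 0.1154]
ee_rot: [1.923, -2.483, -0.0]
ft_force: [-0.3, 0.2, -0.6]
grip_width: 0.0152
```

```bash
python3 o.py
```

```text
19.18 pos [0.464  0.1397 0.1154] ang 75.52 rot [ 1.923 -2.483 -0.   ] F [-0.32  0.17 -0.56] T [ 0.032 -0.02   0.018] w 0.0152 q6 -0.87
```

Call:
play_rows([
  [[0,0,-0.005],[0,0,0],-1],
  [[0,0,-0.005],[0,0,0],-1],
  [[0,0,-0.005],[0,0,0],-1],
  [[0,0,0],[0,0,0],-1],
])

```text
clock: 19.52
eef_pos: [0.464, 0.1397, 0.1137]
ee_rot: [1.923, -2.484, -0.0]
ft_force: [-0.4, -0.6, -0.6]
grip_width: 0.0149
```

```bash
python3 o.py
```

```text
19.52 pos [0.464  0.1397 0.1137] ang 75.51 rot [ 1.923 -2.484 -0.   ] F [-0.39 -0.58 -0.65] T [ 0.027  0.032 -0.004] w 0.0149 q6 -0.87
```

Call:
play_rows([
  [[0,0,-0.004],[0,0,0],-1],
  [[0,0,-0.004],[0,0,0],-1],
  [[0,0,0],[0,0,0],-1],
])

```text
clock: 19.77
eef_pos: [0.4641, 0.1397, 0.1129]
ee_rot: [-1.924, 2.484, -0.0]
ft_force: [0.2, -0.3, -0.6]
grip_width: 0.0147
```

```bash
python3 o.py
```

```text
19.77 pos [0.4641 0.1397 0.1129] ang 75.52 rot [-1.924  2.484 -0.   ] F [ 0.23 -0.31 -0.55] T [ 0.003 -0.003 -0.013] w 0.0147 q6 -0.87
```

Call:
play_rows([
  [[0,0,-0.005],[0,0,0],-1],
  [[0,0,-0.005],[0,0,0],-1],
  [[0,0,0],[0,0,0],-1],
])

```text
clock: 20.02
eef_pos: [0.4643, 0.1397, 0.1128]
ee_rot: [-1.924, 2.483, -0.001]
ft_force: [-3.6, 0.1, 9.6]
grip_width: 0.0147
```

```bash
python3 o.py
```

```text
20.02 pos [0.4643 0.1397 0.1128] ang 75.54 rot [-1.924e+00  2.483e+00 -1.000e-03] F [-3.63  0.07  9.65] T [-0.186  1.528  0.02 ] w 0.0147 q6 -0.869
```

Call:
play_rows([
  [[0,0,0.004],[0,0,0],-1],
  [[0,0,0.004],[0,0,0],-1],
  [[0,0,0],[0,0,0],-1],
], squeeze=30)

```text
clock: 20.27
eef_pos: [0.4642, 0.1397, 0.1128]
ee_rot: [-1.924, 2.483, -0.0]
ft_force: [-2.0, 0.5, 3.2]
grip_width: 0.0149
```

```bash
python3 o.py
```

```text
20.27 pos [0.4642 0.1397 0.1128] ang 75.52 rot [-1.924  2.483 -0.   ] F [-2.03  0.47  3.17] T [-0.042  0.638  0.016] w 0.0149 q6 -0.869
```

Light contact on the tray floor. Next I'll let go and rise.

Call:
play_rows([
  [[0,0,0],[0,0,0],-0.55],
  [[0,0,0],[0,0,0],-0.4],
  [[0,0,0],[0,0,0],-0.2],
  [[0,0,0],[0,0,0],0.2],
  [[0,0,0],[0,0,0],0.6],
  [[0,0,0],[0,0,0],0.6],
  [[0,0,0],[0,0,0],0.6],
  [[0,0,0],[0,0,0],0.6],
])

```text
clock: 20.93
eef_pos: [0.4641, 0.1397, 0.1126]
ee_rot: [1.924, -2.484, -0.0]
ft_force: [0.5, -0.3, 0.4]
grip_width: 0.0682
```

Call:
play_rows([
  [[0,0,0.05],[0,0,0],0.6],
  [[0,0,0.1],[0,0,0],0.6],
  [[0,0,0.15],[0,0,0],0.6],
  [[0,0,0.2],[0,0,0],0.6],
  [[0,0,0.25],[0,0,0],0.6],
  [[0,0,0.25],[0,0,0],0.6],
  [[0,-0.2,0.25],[0,0,0],0.6],
  [[-0.05,-0.25,0.1],[0,0,0],0.6],
  [[-0.05,-0.25,0],[0,0,0],0.6],
  [[-0.05,-0.25,0],[0,0,0],0.6],
  [[0,-0.2,0],[0,0,0],0.6],
  [[0,0,0],[0,0,0],0.6],
])

```text
clock: 21.93
eef_pos: [0.4454, -0.0013, 0.2755]
ee_rot: [-1.92, 2.486, -0.001]
ft_force: [-0.3, -0.5, 0.3]
grip_width: 0.0682
```

```bash
python3 o.py; python3 - <<'E'
from h import *
a=camera('top'); b=camera('scene')
A=a['pixels'][90:350,150:460]; B=b['pixels'][150:410,180:490]
cv2.imwrite('pics/t2.png',cv2.resize(np.hstack([A,B]),(800,336),interpolation=2)[:,:,::-1])
E
```

```text
21.93 pos [ 0.4454 -0.0013  0.2755] ang 75.36 rot [-1.920e+00  2.486e+00 -1.000e-03] F [-0.32 -0.52  0.33] T [-0.035  0.009 -0.039] w 0.0682 q6 -0.607
```

View pics/t2.png

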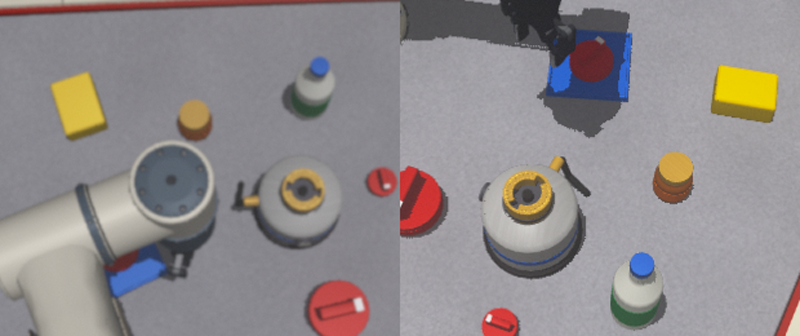

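The neck is open, and the cap stands upright in the middle of the tray (right panel, about (591,60)). Bottle, jar and tub are where they were, and the gripper is clear.

```bash
python3 -c "
from h import *
job_done()"
```

```text
the job is handed in; nothing more can be done
```

The job is done and handed in at about 22 s of the 61 s. The sprayer is open and the red cap stands upright on its stem in the middle of the blue tray.

- **Feeling the stop:** I turned the cap anticlockwise unpressed, in small steps. The stop showed at about 42° of tool heading (start 4.3°). The resisting torque rose to about 0.4 N·m, twice at the same angle, which I estimate as 11–15 N on the tooth against its 18 N limit. I kept the cap against the stop for about a second.
- **Pressing and opening:** I eased back 0.5°, then pressed the cap down about 7 mm, with the measured force at most about 12 N. It then turned past the stop freely to 75.6° and lifted off, with only its own weight on the wrist afterwards.
- **Setting down:** The stem met the tray floor at the predicted height. My last 1.2 mm down pushed with about 9.6 N, so I eased that to 3 N before letting go.

**Last checks:** the final pictures show the neck open and the cap standing in the tray. The milk bottle, jar and tub look unmoved by eye (not re-measured), and the gripper is clear with no force on it.

**Disagreements along the way:**
- The cameras differed by up to about 5 mm on the cap's position. I went by the closer wrist picture.
- Sideways forces of a few newtons built up while turning. When I tightened the grip to press, they reached about 8 N and the press stuck at about 1 mm, until I shifted the tool sideways.

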